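# Clamp a sample gear on its bench arbor with the quick-thread nut

### The job

Clamp the sample gear on the bench arbor with the black knurled nut: stand the nut on the arbor's threaded post, turn it gently backward (anticlockwise seen from above) until you feel it drop in at the thread starts, then run it forward (clockwise) all the way down and snug it on the gear so that it stays tight when you let go. Do not force the thread or overtighten the nut, and leave the other things on the bench where they are.

Things in the scene. Friction and masses are not known exactly. Their poses are not given: they have to be found in the camera images.
- arbor: Steel bench arbor, fixed, 98 mm tall; origin: centre of its underside on the bench, z up the post. Grey foot 110 mm wide; shoulder 60 mm wide, top at 30 mm; spigot 32 mm wide to 48 mm, which carries the gear; plain post 22 mm wide to 88 mm, then a nose tapering to 12 mm width at 98 mm. Thread on the post: see arbor_thread. Place and yaw vary.
- arbor_thread (a point): Point on the post's axis at the upper end of its thread, 76 mm above the bench. Right-handed thread with four starts: ridges 90 degrees apart, 30 mm over the outside, 2.2 mm thick, 6 mm apart along the post, from here down to 57.5 mm. A full turn moves the nut 24 mm (3.8 mm a radian). They end bluntly here; where they start round the axis is not given.
- clamp_nut: Black steel nut, about 0.2 kg, 38 mm tall, standing on the bench flange down. Origin: centre of its underside, z up its axis. Flange 56 mm wide, 6.5 mm thick; above it a round knurled grip 46 mm wide up to the top. Right-handed. On the post its underside rests 59 to 65 mm above the bench; turned backward it climbs to 65, then drops 6 mm, at most a quarter turn away (see nut_lugs).
- nut_lugs (a point): Point on the nut's axis, 12 mm above its underside, level with the undersides of its four thread lugs: 90 degrees apart, 24 degrees wide, 2.2 mm thick, 24 mm free between them, in a plain through bore of 32 mm. Where they stand round the axis is not given. They have 1.6 mm axial play between the ridges, and 1 mm all round.
- nut_grip (a point): Point on the nut's axis, 25 mm above its underside: grip the knurl here from above. Forward from the drop the nut runs down about 2.3 to 2.6 rad until its underside meets the gear, 50 mm above the bench; 0.4 rad more takes up the play, then it tightens sharply (0.2 to 0.4 N m is snug) and friction holds it.
- sample_gear: Steel spur gear, 72 mm across the teeth, 20 mm thick, bore 33 mm, 0.35 kg, lying loose on the arbor's shoulder round the spigot. Origin: centre of its underside; its upper face is 50 mm above the bench.
- bearing: Ball bearing, 52 mm wide, 15 mm tall, lying on the bench behind the work; a bystander. Origin: centre of its underside.
- hex_nut: Plain bright hexagon nut, 24 mm across, 13 mm tall, too small for the arbor; a bystander. Origin: centre of its underside.
- shaft_bolt: Bright hexagon bolt standing on its head, 70 mm tall; a bystander. Origin: centre of its underside.
- brush: Cleaning brush with a wooden handle, 181 mm long, lying near the bench's front edge; a bystander. Origin: centre of its underside.
There are look-alikes about, which are no part of the job. What is shaped like the sample_gear but orange or yellow is not meant.

How it is judged:
By the outcome, as a careful person would: the job done as asked, in the order asked, and still so for the second after the job is handed in, with the robot touching nothing.
It also fails if it takes over 54 s, if anything falls off the work surface, if the arm or the gripper's body presses on something with over 40 N, if the wrist force passes 120 N, or if a joint passes its speed limit or range.

### The arm

A 6-joint arm with a two-finger parallel gripper is mounted at the origin on a cart in front of the work surface, level with it; the furniture and walls round the work are solid. World frame = base frame: x ahead of the robot, y to its left, z up, the work surface at z = 0. Lengths are in m, angles in rad, forces in N, time in s.
With the tool pointing down it reaches from about 0.375 to 0.975 m from the base axis. Payload 3.8 kg.
Tool frame: the origin (TCP) lies between the finger pads; the fingertips stand 19 mm ahead of it and the grasp point (between the pads) is the TCP; z points along the fingers, y is the direction in which the jaws open and shut (so a half turn about z gives the same grasp; the last joint's range is limited). The gripper opens to 85 mm and grips with 20 to 120 N. Pads are 22 mm wide; open, the fingers measure 114 mm over their backs; the gripper's body (76 mm by 85 mm) begins 54 mm behind the grasp point. The pads swing forward as they close: fully open they stand 13 mm farther back than shut.
Start: joints at [-1.289, 0.264, 1.604, -0, 1.274, -0.037], TCP at [0.212, -0.641, 0.25] pointing down, gripper open.
Joint ranges: [-2.63, 2.63], [-0.94, 2.18], [0.31, 2.57], [-1.31, 4.45], [0, 2.66], [-2.55, 2.55]. Speed limits (rad/s): [2.57, 2.57, 3.14, 3.14, 3.14, 3.14].

### API

Orientations are given as [roll, pitch, yaw] about the fixed x, y, z axes, in that order (R = Rz(yaw) Ry(pitch) Rx(roll)).
In Python, from cell import status, optics, job gives the robot as it stands. The module is installed in compiled form; this text tells all that it offers.
- The arm moves only by the tool drive_tool, never from a script. Its argument "moves" is a list of rows, each a list of 6 numbers: the shift along the tool's x, y, z normalised to -1 to 1, where 1 is 0.25 m, then the turn, a rotation vector about the tool's x, y, z normalised to -1 to 1, where 1 is 180 degrees. In form: [[dx, dy, dz, rx, ry, rz], ...]. A call has 1 to 20 rows; each row is the pose to reach, as a shift and turn from the pose commanded when the call began, along the tool's axes at that moment, turning the shorter way round; what a row does not reach only later rows make up. A row lasts 1/12 s, in which the tool goes at most 41.7 mm and 7.16 degrees, less where a joint would pass 70% of its speed; a pose out of reach is approached as far as the arm can. A call with a number of a shift or a turn outside -1 to 1 is refused whole. A call with a gripper value outside its range is refused whole. "hand" is the opening, from 0 (shut) to 1 (fully open), set as the call begins (left out, the last holds). The fingers move at their own pace and stop on an object; "force" is the grip in N (left out, the last holds). Time passes only in rows, so rows that repeat a pose let the fingers close. It gives the time, the measured TCP pose, the force and the opening at its end, in the units of the state.
- status.sense(): the state, without advancing time (a new reading comes with each control period).
- optics.get_image(name): name is "scene" or "top" or "wrist"; returns a dict with "frame" (420x560x3 uint8, red, green, blue), "camera_matrix" (3x3 intrinsics, pixels), "rvec" (rotation vector, rad) and "tvec" (3), from world to camera coordinates, as OpenCV has them. Camera axes: x right, y down, z forward; pixel columns grow to the right and rows downward; lengths in m; the calibration is good to about 2 mm. A picture is of the moment at which its call begins. There is no depth.
- job.job_done(): hands the job in, once; it reports no verdict.
The state is a dict: "time": time; "qpos": joint angles; "dq": joint speeds; "tau": joint torques, N m; "ee_pos": TCP position; "ee_rot": TCP orientation; "ft_force": force on the tool from outside, world axes, zero at the start; "wrist_torque": the same for the moment, N m; "finger_gap": finger opening in m.
Only numpy, scipy, OpenCV 4.12 (cv2) and the standard library are available. Lean on these libraries where they do the work, as an engineer would, in place of code of your own. Each camera call takes 0.05 s, during which the arm holds its last target.

## Working session

There is one attempt and no reset: what is moved stays moved. The work goes in short steps, Python scripts to look and compute and a tool call to move; the robot and the scene stay as the last step left them, time stands still between calls to the robot, and variables do not carry over. Pictures are saved under pics/ and viewed, and the job is handed in when it is done.

Besides the shell and the picture viewer there is one more tool, called after "Request:" by a JSON object that holds its "fn" and its "kwargs". drive_tool: Moves the arm, as the interface text tells. Scaled input: -1 to 1 covers 0.25 m each way for a shift and 180 degrees each way for a turn. Its arguments: {"type":"object","properties":{"moves":{"type":"array","items":{"type":"array","items":{"type":"number","minimum":-1,"maximum":1}}},"hand":{"type":"number"},"force":{"type":"number"}},"required":["moves"]}

```bash
mkdir -p pics; python3 - <<'E'
from cell import status, optics
import cv2,numpy as np,pickle
s=status.sense()
for k,v in s.items(): print(k,np.round(v,3))
for n in ["scene","top","wrist"]:
    d=optics.get_image(n); pickle.dump(d,open(f'pics/{n}0.pkl','wb'))
    cv2.imwrite(f'pics/{n}0.png',d['frame'][:,:,::-1])
    R=cv2.Rodrigues(np.array(d['rvec']))[0]; print(n,d['camera_matrix'],-R.T@np.array(d['tvec']).ravel(),R)
E
```

```text
time 0.0
qpos [-1.289  0.265  1.605  0.     1.274 -0.037]
dq [-0.001 -0.    -0.001  0.    -0.    -0.001]
tau [-1.0000e-03 -5.1511e+01 -3.6731e+01 -0.0000e+00  1.3000e-02 -0.0000e+00]
ee_pos [ 0.211 -0.64   0.249]
ee_rot [-3.139 -0.     0.319]
ft_force [-0.549  0.335  0.134]
wrist_torque [ 0.066 -0.015  0.022]
finger_gap 0.085
scene [[453.84358074   0.         277.23165684]
 [  0.         453.84358074 217.54884387]
 [  0.           0.           1.        ]] [-0.16515336 -0.84333822  0.78987995] [[ 0.74300874 -0.66885593 -0.02386949]
 [-0.40179617 -0.41725125 -0.81514492]
 [ 0.53525494  0.61525047 -0.57876508]]
top [[538.43170572   0.         283.02323836]
 [  0.         538.43170572 203.72734007]
 [  0.           0.           1.        ]] [ 0.20406228 -0.0912223   1.67747014] [[ 0.01400529 -0.99989295 -0.00423541]
 [-0.98472851 -0.01305752 -0.17360663]
 [ 0.17353274  0.00660214 -0.98480597]]
wrist [[330.12007458   0.         281.4197656 ]
 [  0.         330.12007458 209.11420718]
 [  0.           0.           1.        ]] [ 0.27918018 -0.61803589  0.37218488] [[ 0.31420362 -0.94935179 -0.00269446]
 [-0.9100693  -0.30200803  0.28383976]
 [-0.27027754 -0.08673133 -0.95886794]]
```

View pics/scene0.png

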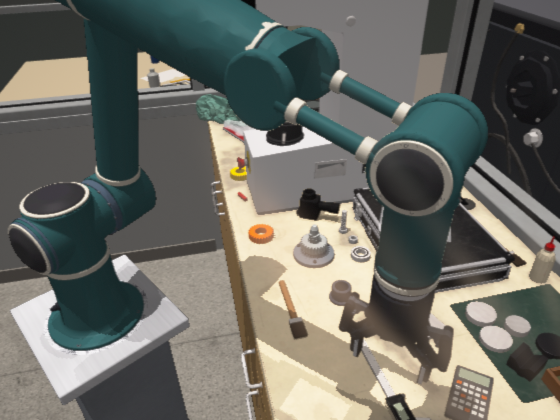

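View pics/top0.png

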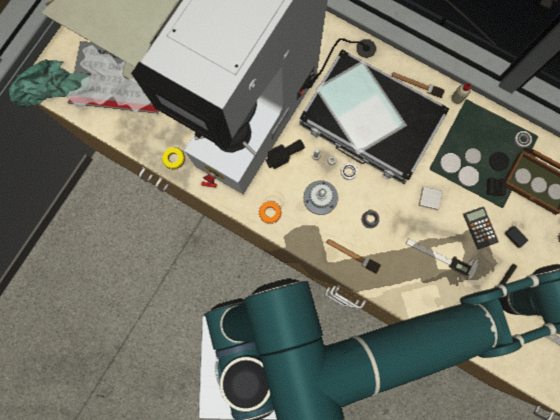

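View pics/wrist0.png

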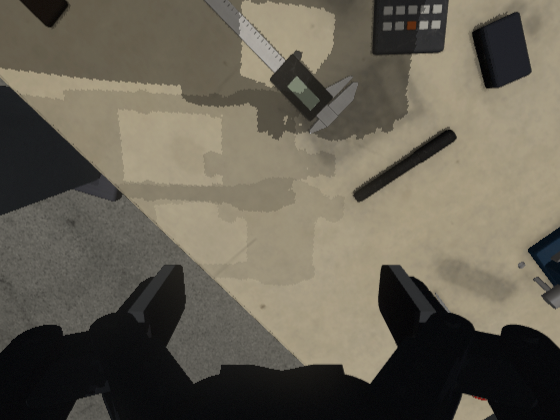

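```bash
cat > h.py <<'E'
import cv2,numpy as np,pickle
def crop(d,u0,v0,u1,v1,k,fn):
    im=d['frame'][v0:v1,u0:u1,::-1]
    cv2.imwrite(fn,cv2.resize(im,None,fx=k,fy=k,interpolation=cv2.INTER_CUBIC))
def ray(d,u,v):
    R=cv2.Rodrigues(np.array(d['rvec']))[0];t=np.array(d['tvec']).ravel()
    x=R.T@np.linalg.solve(d['camera_matrix'],[u,v,1.]);return -R.T@t,x
def at(d,u,v,z):
    c,x=ray(d,u,v);return c+x*(z-c[2])/x[2]
def proj(d,P):
    return cv2.projectPoints(np.array(P,float).reshape(-1,3),np.array(d['rvec'],float),np.array(d['tvec'],float),d['camera_matrix'],None)[0].reshape(-1,2)
E
python3 - <<'E'
from h import *
t=pickle.load(open('pics/top0.pkl','rb'));s=pickle.load(open('pics/scene0.pkl','rb'))
crop(t,290,170,390,240,8,'pics/tc.png'); crop(s,280,190,380,310,5,'pics/sc.png')
E
```

```text
(no output)
```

View pics/tc.png

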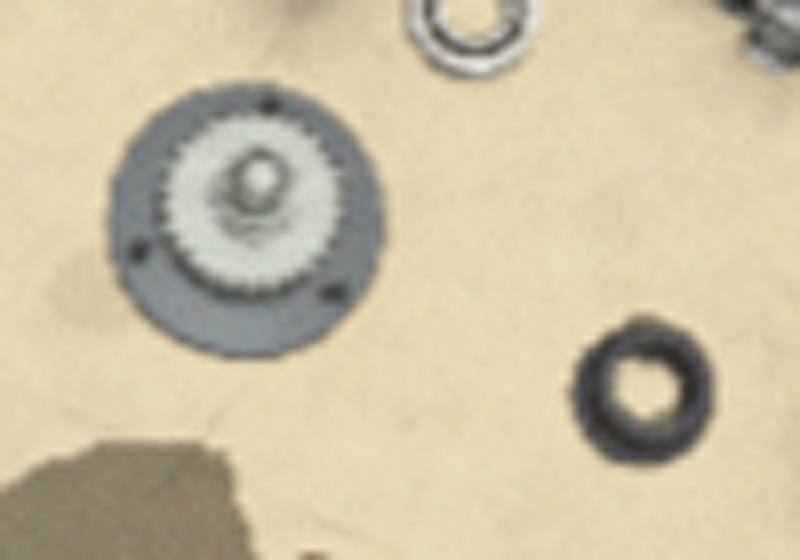

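View pics/sc.png

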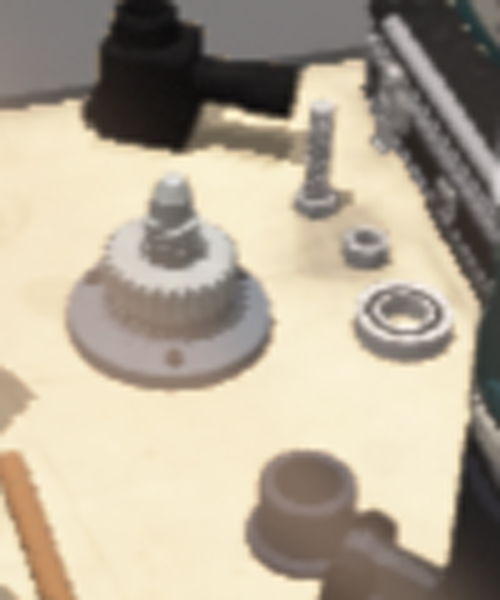

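```bash
python3 - <<'E'
from h import *
t=pickle.load(open('pics/top0.pkl','rb'));s=pickle.load(open('pics/scene0.pkl','rb'))
print('arbor foot',at(t,320.9,197.5,.01),'nose',at(t,290+262/8,170+165/8,.098), 'gear', at(t,290+252/8,170+203/8,.05))
print('nut fl',at(t,370.5,170+400/8,.003),'top',at(t,290+643/8,170+383/8,.038))
print('scene nose',at(s,280+172/5,190+177/5,.098),'nut top',at(s,280+308/5,190+485/5,.038))
for n,p in [('bear',(348.5,172,.015)),('hex',(317,155,.013)),('bolt',(332,160,.0))]: print(n,at(t,*p))
E
```

```text
arbor foot [ 0.51938695 -0.19907277  0.01      ] nose [ 0.52374028 -0.19887391  0.098     ] gear [ 0.51849999 -0.19831897  0.05      ]
nut fl [ 0.45089967 -0.35528811  0.003     ] top [ 0.45233795 -0.34947802  0.038     ]
scene nose [ 0.52013478 -0.19980687  0.098     ] nut top [ 0.45085452 -0.35774725  0.038     ]
bear [ 0.60175864 -0.28596351  0.015     ]
hex [ 0.65656915 -0.18619837  0.013     ]
bolt [ 0.64416873 -0.23509718  0.        ]
```

Candidates for the nut in the top view are the black flanged ring (370,218), bearing (348,172), hex nut (317,155) and a black disc on the mat (499,161). The ring at (370,218), scene (342,291), is the only one with a flange and a grip, so I choose it. The arbor with the grey gear is at (321,195). The orange (270,212) and yellow (173,157) gears are look-alikes.

```bash
cat >> h.py <<'E'
import json,os
from scipy.spatial.transform import Rotation as Rn
def cmd():
    return json.load(open('cmd.json')) if os.path.exists('cmd.json') else [.212,-.641,.25,.319]
# vertical tool: pose x,y,z,yaw ; R=Rz(yaw)Rx(pi)
def plan(tx,ty,tz,yaw):
    c=cmd(); R=(Rn.from_euler('z',c[3])*Rn.from_euler('x',np.pi)).as_matrix()
    s=R.T@(np.array([tx,ty,tz])-c[:3])/.25
    print('row',np.round(s,4),'rz',round(-(yaw-c[3])/np.pi,4))
def commit(r):
    c=cmd(); R=(Rn.from_euler('z',c[3])*Rn.from_euler('x',np.pi)).as_matrix()
    p=np.array(c[:3])+R@np.array(r[:3])*.25
    c=[*p,c[3]-r[5]*np.pi]; json.dump([float(x) for x in c],open('cmd.json','w')); print('cmd',np.round(c,4))
def st():
    from cell import status
    s=status.sense(); print('t',round(float(s['time']),2),'pos',np.round(s['ee_pos'],4),'rot',np.round(s['ee_rot'],3),'F',np.round(s['ft_force'],2),'M',np.round(s['wrist_torque'],3),'gap',round(float(s['finger_gap']),4),'q6',round(float(s['qpos'][5]),3))
E
python3 - <<'E'
from h import *
t=pickle.load(open('pics/top0.pkl','rb'))
for p in [(250,150),(285,105),(265,190)]: print(p,at(t,*p,.25),at(t,*p,.1))
plan(.451,-.355,.2,2.005)
E
```

```text
(250, 150) [0.60391975 0.01095154 0.25      ] [0.64593718 0.02168807 0.1       ]
(285, 105) [ 0.73453151 -0.08324539  0.25      ] [ 0.79027375 -0.08240717  0.1       ]
(265, 190) [ 0.49264648 -0.03238253  0.25      ] [ 0.5229712  -0.02619958  0.1       ]
row [ 1.2665 -0.7865  0.2   ] rz -0.5367
```

Request:
{"fn": "drive_tool", "kwargs": {"moves": [[0.63,-0.39,0.1,0,0,-0.27],[0.63,-0.39,0.1,0,0,-0.27],[0.63,-0.39,0.1,0,0,-0.27],[0.63,-0.39,0.1,0,0,-0.27],[0.63,-0.39,0.1,0,0,-0.27],[0.63,-0.39,0.1,0,0,-0.27],[0.63,-0.39,0.1,0,0,-0.27],[0.63,-0.39,0.1,0,0,-0.27],[0.63,-0.39,0.1,0,0,-0.27]], "hand": 1}}

```text
time: 0.9
ee_pos: [0.3306, -0.4988, 0.225]
ee_rot: [-3.141, -0.0, 1.164]
ft_force: [-1.1, 0.6, -0.5]
finger_gap: 0.0854
```

```bash
python3 - <<'E'
from h import *
commit([0.63,-0.39,0.1,0,0,-0.27]); st(); plan(.451,-.355,.2,2.005)
E
```

```text
cmd [ 0.331  -0.499   0.225   1.1672]
t 0.9 pos [ 0.3306 -0.4988  0.225 ] rot [-3.141 -0.     1.164] F [-1.13  0.61 -0.46] M [-0.02   0.002 -0.034] gap 0.0854 q6 -0.621
row [0.7184 0.2153 0.1   ] rz -0.2667
```

Request:
{"fn": "drive_tool", "kwargs": {"moves": [[0.72,0.215,0.1,0,0,-0.267],[0.72,0.215,0.1,0,0,-0.267],[0.72,0.215,0.1,0,0,-0.267],[0.72,0.215,0.1,0,0,-0.267],[0.72,0.215,0.1,0,0,-0.267],[0.72,0.215,0.1,0,0,-0.267],[0.72,0.215,0.1,0,0,-0.267],[0.72,0.215,0.1,0,0,-0.267],[0.72,0.215,0.1,0,0,-0.267],[0.72,0.215,0.1,0,0,-0.267]]}}

```text
time: 1.73
ee_pos: [0.4504, -0.3551, 0.2003]
ee_rot: [3.142, -0.0, 2.001]
ft_force: [-0.3, 0.1, 0.9]
finger_gap: 0.0851
```

```bash
python3 - <<'E'
from h import *
from cell import optics
commit([0.72,0.215,0.1,0,0,-0.267]); st()
for n in ['wrist','scene','top']:
    d=optics.get_image(n); pickle.dump(d,open(f'pics/{n}1.pkl','wb')); cv2.imwrite(f'pics/{n}1.png',d['frame'][:,:,::-1])
E
```

```text
cmd [ 0.4511 -0.3546  0.2     2.006 ]
t 1.73 pos [ 0.4504 -0.3551  0.2003] rot [ 3.142 -0.     2.001] F [-0.32  0.08  0.93] M [-0.027 -0.005 -0.01 ] gap 0.0851 q6 -1.142
```

View pics/wrist1.png

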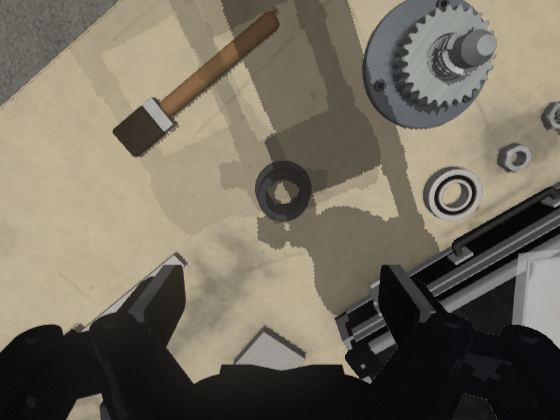

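View pics/scene1.png

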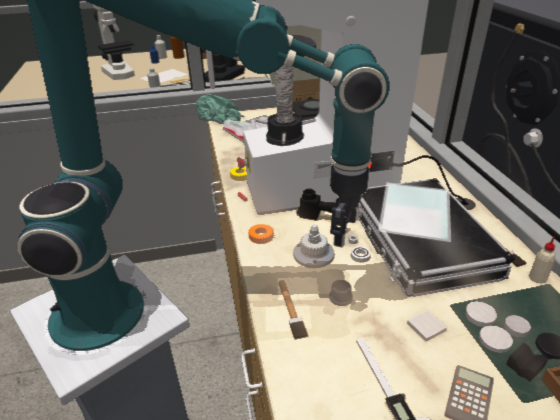

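```bash
python3 - <<'E'
from h import *
d=pickle.load(open('pics/wrist1.pkl','rb'))
crop(d,245,150,325,230,7,'pics/w1n.png'); crop(d,355,0,505,135,5,'pics/w1a.png')
E
```

```text
(no output)
```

View pics/w1n.png

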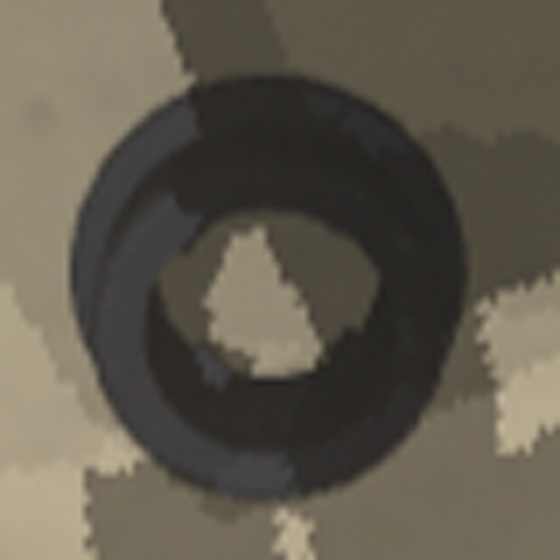

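View pics/w1a.png

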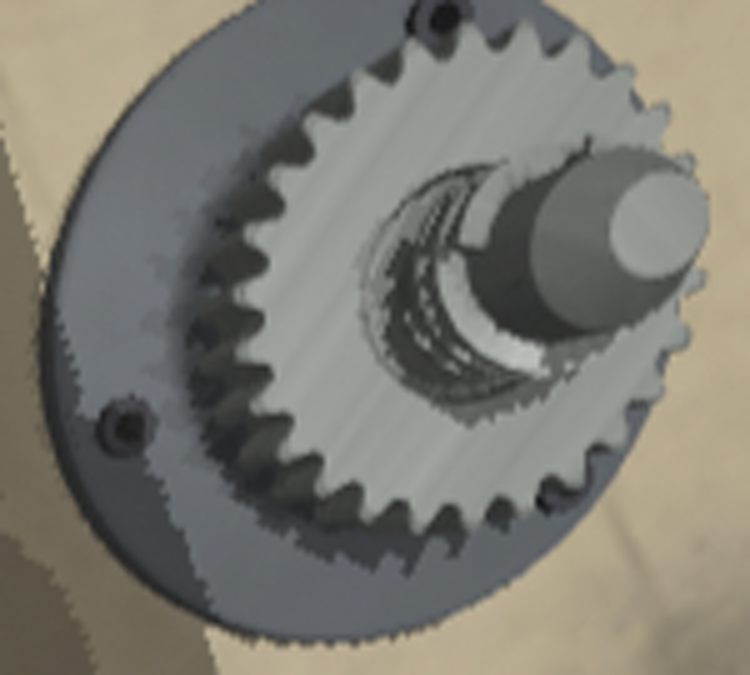

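```bash
cat >> h.py <<'E'
def overlay(d,cs,u0,v0,u1,v1,k,fn):
    im=cv2.resize(np.ascontiguousarray(d['frame'][v0:v1,u0:u1,::-1]),None,fx=k,fy=k,interpolation=cv2.INTER_CUBIC)
    a=np.linspace(0,2*np.pi,60)
    for (x,y,z,r),col in zip(cs,[(0,0,255),(0,255,0),(255,0,0),(0,255,255),(255,0,255)]*3):
        p=proj(d,np.c_[x+r*np.cos(a),y+r*np.sin(a),0*a+z])
        p=(p-[u0,v0]+.5)*k-.5
        cv2.polylines(im,[np.round(p).astype(int)],True,col,1)
    cv2.imwrite(fn,im)
E
python3 - <<'E'
from h import *
d=pickle.load(open('pics/wrist1.pkl','rb'))
b=at(d,355+660/5,227/5,.098);print('nose',b)
n=at(d,245+270/7,150+286/7,.003);print('nut',n)
x,y=n[:2]
overlay(d,[(x,y,0,.028),(x,y,.0065,.028),(x,y,.038,.023),(x,y,.038,.016)],245,150,325,230,7,'pics/w1no.png')
x,y=b[:2]
overlay(d,[(x,y,.098,.006),(x,y,.088,.011),(x,y,.05,.036),(x,y,.0,.055),(x,y,.01,.055)],355,0,505,135,5,'pics/w1ao.png')
E
```

```text
nose [ 0.51893322 -0.20034485  0.098     ]
nut [ 0.45305187 -0.35739191  0.003     ]
```

View pics/w1no.png

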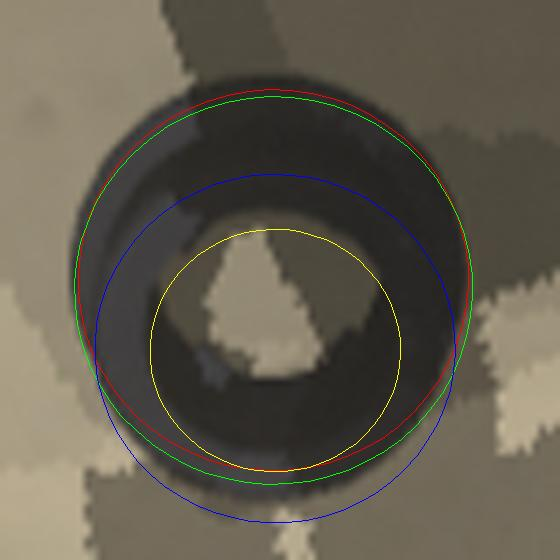

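View pics/w1ao.png

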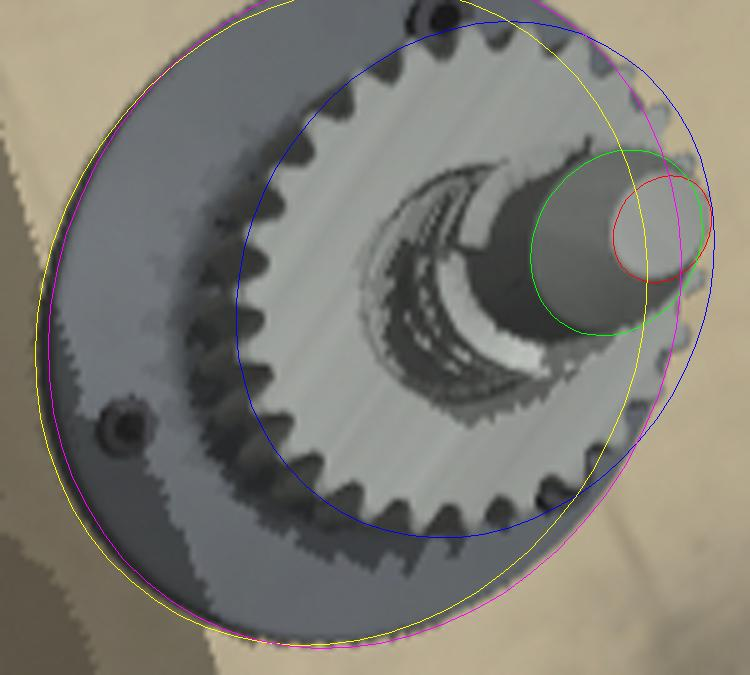

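```bash
python3 - <<'E'
from h import *
d=pickle.load(open('pics/wrist1.pkl','rb'))
b=at(d,355+657/5,221/5,.098);print('nose',b)
n=at(d,245+267/7,150+267/7,.003);print('nut',n)
x,y=n[:2]
overlay(d,[(x,y,0,.028),(x,y,.0065,.028),(x,y,.038,.023),(x,y,.038,.016)],245,150,325,230,7,'pics/w1no.png')
x,y=b[:2]
overlay(d,[(x,y,.098,.006),(x,y,.088,.011),(x,y,.05,.036),(x,y,.0,.055),(x,y,.01,.055)],355,0,505,135,5,'pics/w1ao.png')
E
```

```text
nose [ 0.51820348 -0.19993542  0.098     ]
nut [ 0.45150363 -0.35505952  0.003     ]
```

View pics/w1no.png

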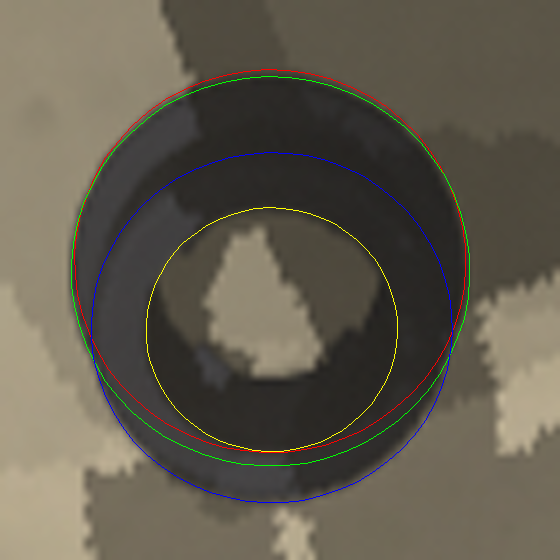

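View pics/w1ao.png

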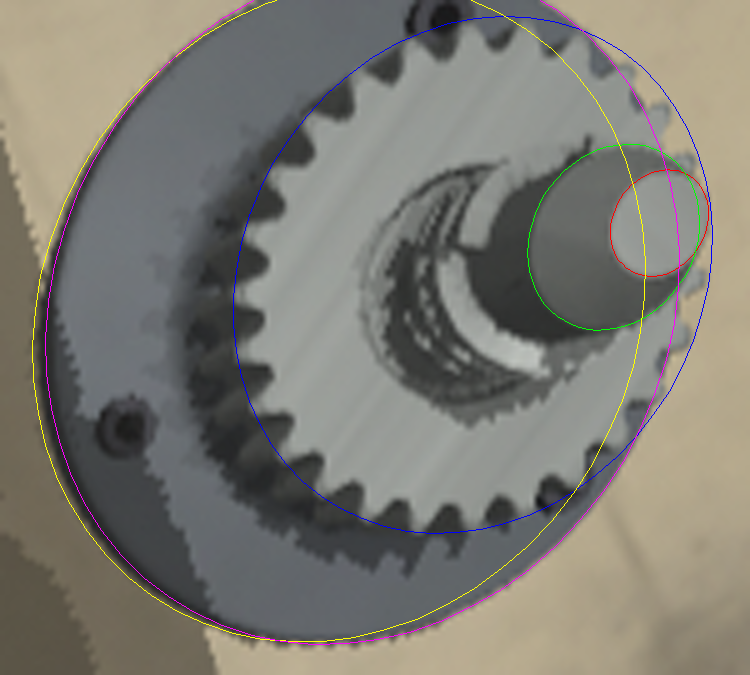

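```bash
python3 - <<'E'
from h import *
plan(.5185,-.2,.26,2.006)
E
```

```text
row [ 0.447   0.5052 -0.24  ] rz 0.0
```

Request:
{"fn": "drive_tool", "kwargs": {"moves": [[0.447,0.505,-0.24,0,0,0],[0.447,0.505,-0.24,0,0,0],[0.447,0.505,-0.24,0,0,0],[0.447,0.505,-0.24,0,0,0],[0.447,0.505,-0.24,0,0,0],[0.447,0.505,-0.24,0,0,0],[0.447,0.505,-0.24,0,0,0],[0.447,0.505,-0.24,0,0,0]]}}

```text
time: 2.55
ee_pos: [0.5174, -0.2009, 0.2596]
ee_rot: [-3.14, -0.0, 2.005]
ft_force: [0.2, 0.0, -0.2]
finger_gap: 0.0853
```

```bash
python3 - <<'E'
from h import *
from cell import optics
commit([0.447,0.505,-0.24,0,0,0]); st()
for n in ['wrist']:
    d=optics.get_image(n); pickle.dump(d,open(f'pics/{n}2.pkl','wb')); cv2.imwrite(f'pics/{n}2.png',d['frame'][:,:,::-1])
x,y=.5185,-.2
print(proj(d,[x,y,.09]))
overlay(d,[(x,y,.098,.006),(x,y,.088,.011),(x,y,.05,.036),(x,y,.0,.055),(x,y,.01,.055)],200,110,360,270,4,'pics/w2o.png')
E
```

```text
cmd [ 0.5185 -0.2     0.26    2.006 ]
t 2.55 pos [ 0.5174 -0.2009  0.2596] rot [-3.14  -0.     2.005] F [ 0.17  0.03 -0.16] M [-0.004  0.001  0.039] gap 0.0853 q6 -0.849
[[283.96635977 194.21194462]]
```

View pics/w2o.png

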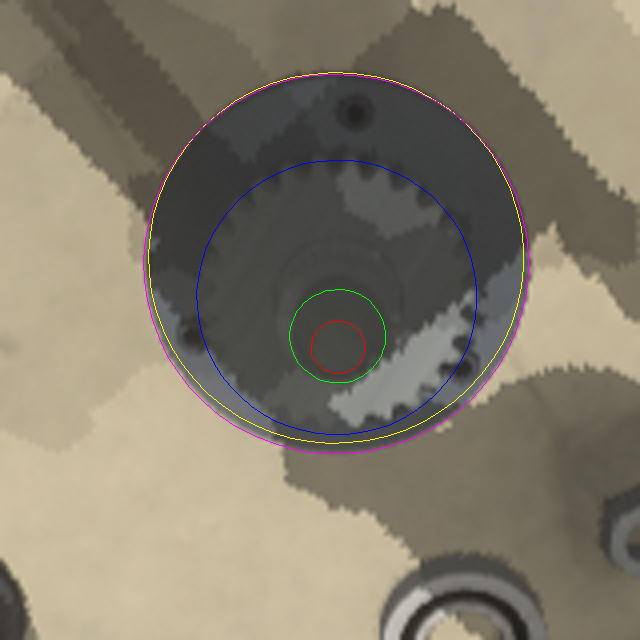

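View pics/wrist2.png

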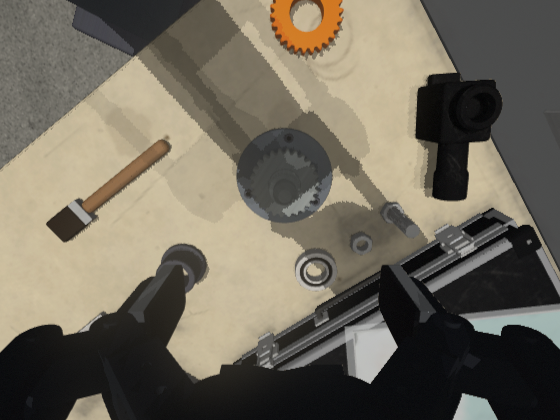

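```bash
python3 - <<'E'
from h import *
d=pickle.load(open('pics/wrist2.pkl','rb'))
f=d['frame'].astype(float); d['frame']=np.clip((f-30)*2.5,0,255).astype(np.uint8)
x,y=.5185,-.2
overlay(d,[(x,y,.098,.006),(x,y,.088,.011),(x,y,.05,.036)],245,150,325,230,8,'pics/w2o2.png')
E
```

```text
(no output)
```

View pics/w2o2.png

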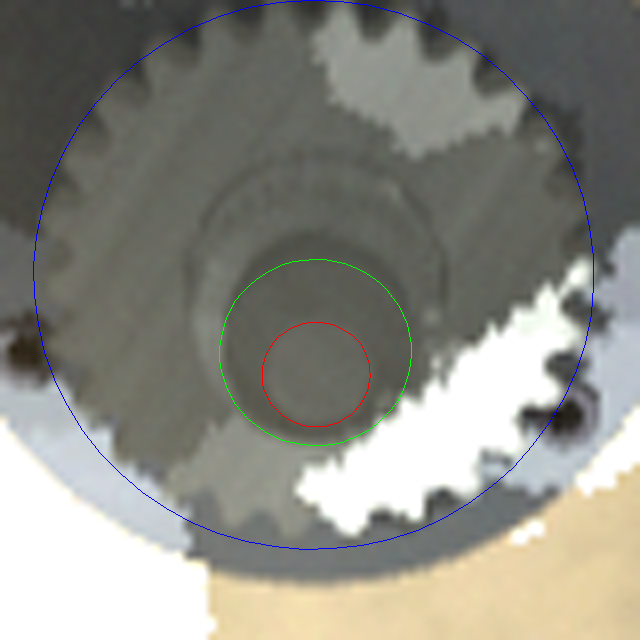

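```bash
python3 - <<'E'
from h import *
plan(.4513,-.3551,.1,2.006);plan(.4513,-.3551,.027,2.006)
E
```

```text
row [-0.4492 -0.5051  0.64  ] rz 0.0
row [-0.4492 -0.5051  0.932 ] rz 0.0
```

Request:
{"fn": "drive_tool", "kwargs": {"moves": [[-0.449,-0.505,0.3,0,0,0],[-0.449,-0.505,0.4,0,0,0],[-0.449,-0.505,0.5,0,0,0],[-0.449,-0.505,0.6,0,0,0],[-0.449,-0.505,0.7,0,0,0],[-0.449,-0.505,0.8,0,0,0],[-0.449,-0.505,0.85,0,0,0],[-0.449,-0.505,0.9,0,0,0],[-0.449,-0.505,0.932,0,0,0],[-0.449,-0.505,0.932,0,0,0],[-0.449,-0.505,0.932,0,0,0],[-0.449,-0.505,0.932,0,0,0]]}}

```text
time: 3.6
ee_pos: [0.4528, -0.3561, 0.0298]
ee_rot: [3.14, 0.004, 2.006]
ft_force: [0.8, 0.0, 0.5]
finger_gap: 0.0853
```

```bash
python3 - <<'E'
from h import *
from cell import optics
commit([-0.449,-0.505,0.932,0,0,0]); st()
d=optics.get_image('wrist'); cv2.imwrite('pics/wrist3.png',d['frame'][:,:,::-1])
E
```

```text
cmd [ 0.4513 -0.355   0.027   2.006 ]
t 3.6 pos [ 0.4528 -0.3561  0.0298] rot [3.14  0.004 2.006] F [0.81 0.02 0.46] M [-0.007 -0.02  -0.004] gap 0.0853 q6 -1.145
```

View pics/wrist3.png

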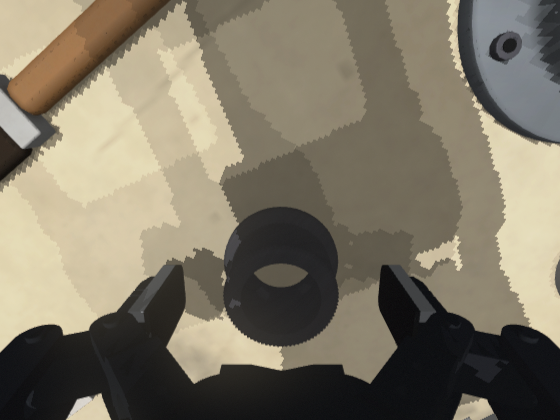

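Request:
{"fn": "drive_tool", "kwargs": {"moves": [[0,0,0,0,0,0],[0,0,0,0,0,0],[0,0,0,0,0,0],[0,0,0,0,0,0],[0,0,0,0,0,0],[0,0,0,0,0,0],[0,0,0,0,0,0],[0,0,0,0,0,0]], "hand": 0, "force": 40}}

```text
time: 4.32
ee_pos: [0.4517, -0.3553, 0.0284]
ee_rot: [3.141, 0.001, 2.006]
ft_force: [-0.1, 1.1, 6.3]
finger_gap: 0.044
```

```bash
python3 - <<'E'
from h import *
st()
E
```

```text
t 4.32 pos [ 0.4517 -0.3553  0.0284] rot [3.141e+00 1.000e-03 2.006e+00] F [-0.12  1.15  6.28] M [ 0.248 -0.007  0.036] gap 0.044 q6 -1.146
```

```bash
python3 - <<'E'
from h import *
plan(.4513,-.355,.15,2.006);plan(.5187,-.2,.15,2.006)
E
```

```text
row [ 2.00e-04  1.00e-04 -4.92e-01] rz 0.0
row [ 0.4487  0.5059 -0.492 ] rz 0.0
```

Request:
{"fn": "drive_tool", "kwargs": {"moves": [[0,0,-0.05,0,0,0],[0,0,-0.15,0,0,0],[0,0,-0.3,0,0,0],[0,0,-0.4,0,0,0],[0,0,-0.492,0,0,0],[0,0,-0.492,0,0,0],[0.08,0.09,-0.492,0,0,0],[0.18,0.203,-0.492,0,0,0],[0.28,0.316,-0.492,0,0,0],[0.37,0.417,-0.492,0,0,0],[0.42,0.474,-0.492,0,0,0],[0.4487,0.506,-0.492,0,0,0],[0.4487,0.506,-0.492,0,0,0],[0.4487,0.506,-0.492,0,0,0],[0.4487,0.506,-0.492,0,0,0],[0.4487,0.506,-0.492,0,0,0]]}}

```text
time: 5.65
ee_pos: [0.5178, -0.2013, 0.15]
ee_rot: [-3.141, 0.0, 2.004]
ft_force: [0.5, -0.3, -1.8]
finger_gap: 0.0442
```

```bash
python3 - <<'E'
from h import *
from cell import optics
commit([0.4487,0.506,-0.492,0,0,0]); st()
for n in ['wrist','scene','top']:
    d=optics.get_image(n); pickle.dump(d,open(f'pics/{n}4.pkl','wb')); cv2.imwrite(f'pics/{n}4.png',d['frame'][:,:,::-1])
    x,y=.5187,-.2
    if n=='wrist': overlay(d,[(x,y,.1600,.023),(x,y,.16,.016),(x,y,.122,.028),(x,y,.098,.006),(x,y,.05,.036)],200,120,360,270,5,'pics/w4o.png')
    if n=='scene': overlay(d,[(x,y,.1600,.023),(x,y,.16,.016),(x,y,.122,.028),(x,y,.098,.006),(x,y,.05,.036)],270,180,370,280,6,'pics/s4o.png')
E
```

```text
cmd [ 0.5187 -0.2     0.15    2.006 ]
t 5.65 pos [ 0.5178 -0.2013  0.15  ] rot [-3.141  0.     2.004] F [ 0.48 -0.34 -1.83] M [ 0.036 -0.041 -0.046] gap 0.0442 q6 -0.849
```

View pics/w4o.png

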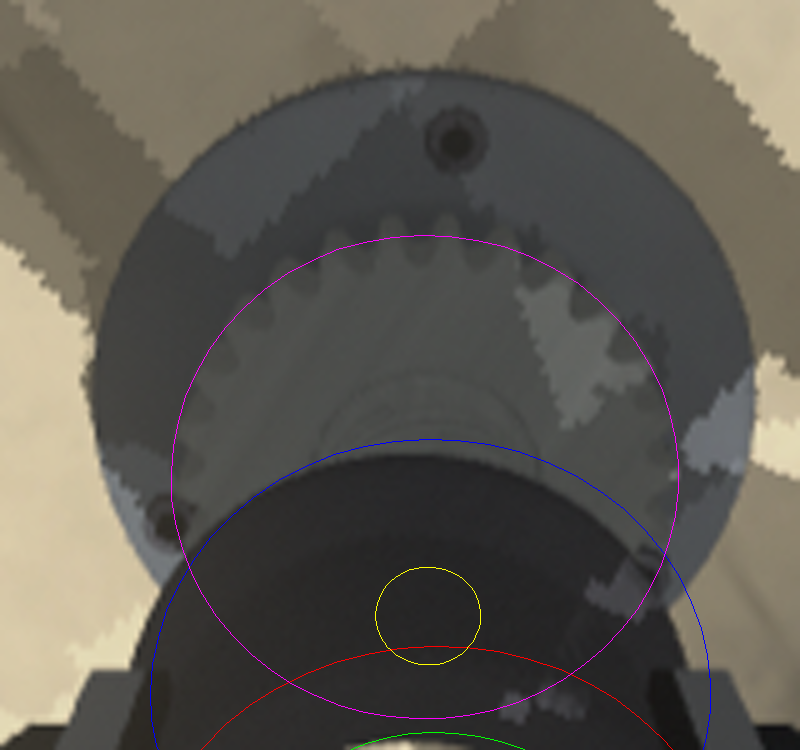

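View pics/s4o.png

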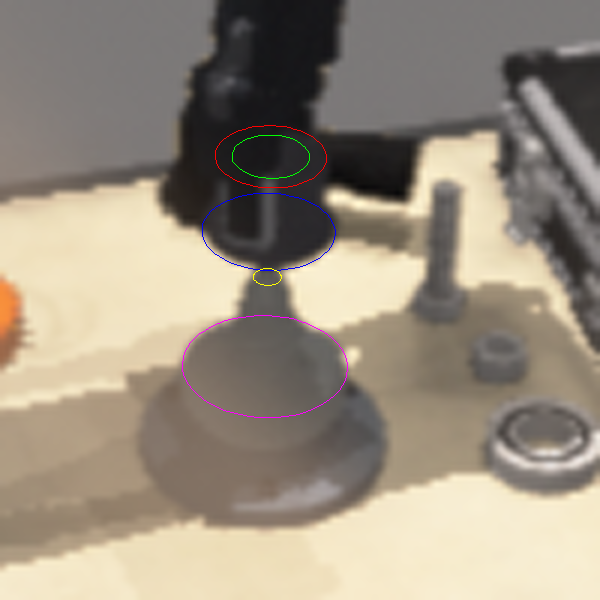

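Request:
{"fn": "drive_tool", "kwargs": {"moves": [[0,0,0,0,0,0],[0,0,0,0,0,0],[0,0,0,0,0,0],[0,0,0,0,0,0],[0,0,0,0,0,0]]}}

```text
time: 6.22
ee_pos: [0.5184, -0.2001, 0.1503]
ee_rot: [3.142, 0.0, 2.006]
ft_force: [0.2, 0.6, -1.0]
finger_gap: 0.0444
```

```bash
python3 - <<'E'
from h import *
from cell import optics
st()
for n in ['wrist','scene','top']:
    d=optics.get_image(n); pickle.dump(d,open(f'pics/{n}5.pkl','wb'))
    f=d['frame'].astype(float); d['frame']=np.clip(f*1.6,0,255).astype(np.uint8)
    x,y=.5187,-.2
    cs=[(x,y,.1600,.023),(x,y,.0,.055),(x,y,.1216,.028),(x,y,.098,.006),(x,y,.05,.036)]
    if n=='wrist': overlay(d,cs,200,120,360,270,5,'pics/w5o.png')
    if n=='scene': overlay(d,cs,270,180,370,280,6,'pics/s5o.png')
    if n=='top': overlay(d,cs,280,150,360,230,8,'pics/t5o.png')
E
```

```text
t 6.22 pos [ 0.5184 -0.2001  0.1503] rot [3.142 0.    2.006] F [ 0.2   0.56 -0.96] M [ 0.007 -0.01   0.079] gap 0.0444 q6 -0.848
```

View pics/w5o.png

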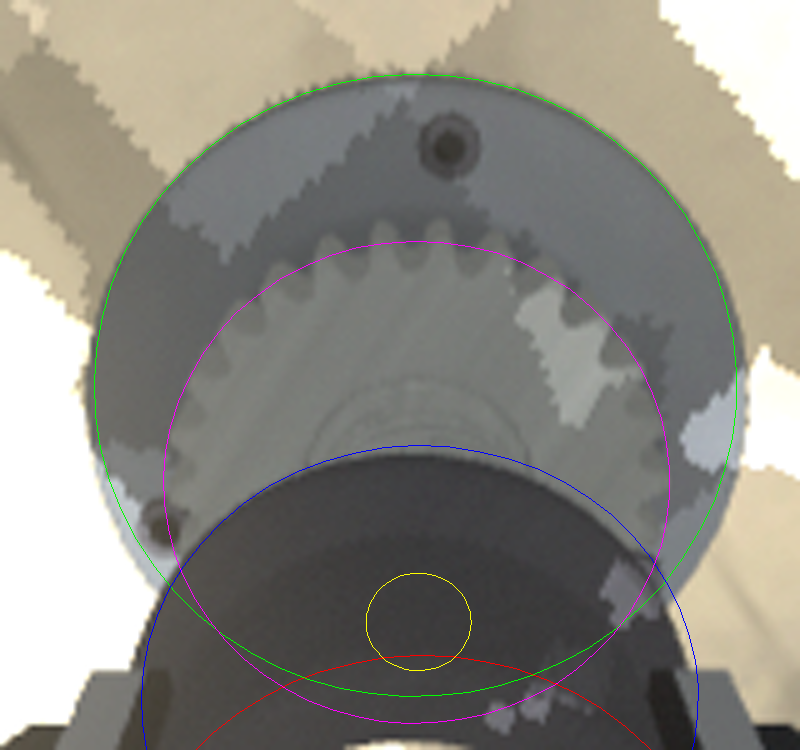

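View pics/s5o.png

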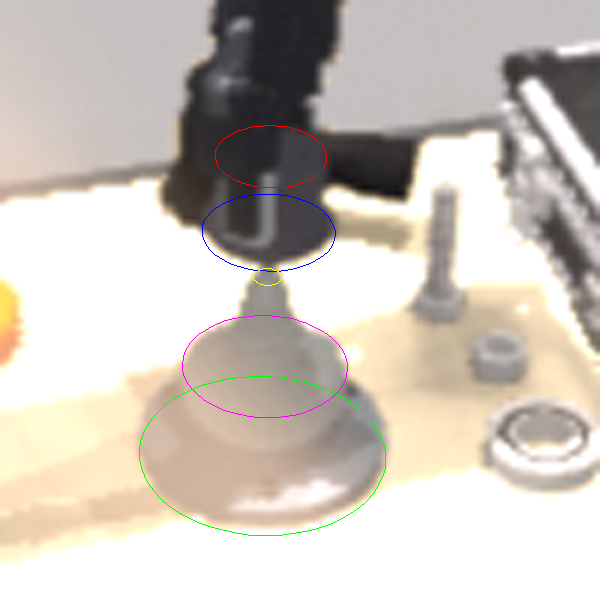

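View pics/t5o.png

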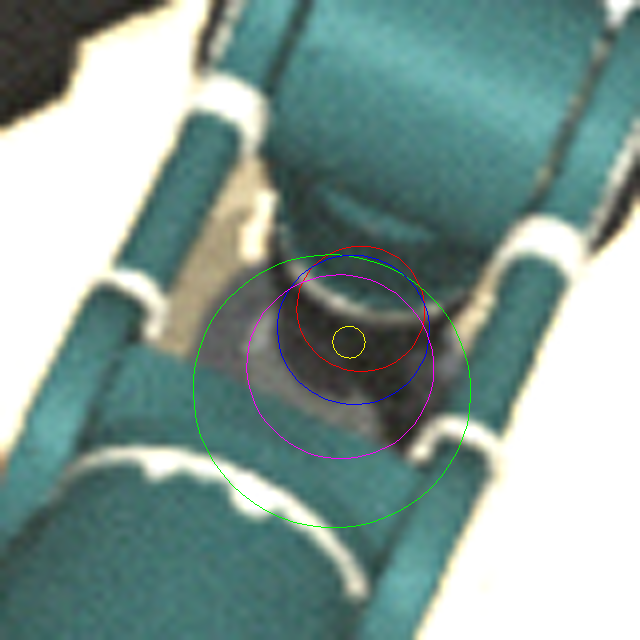

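```bash
python3 - <<'E'
from h import *
E={0:([.2115,-.6405,.2495],.3187),1:([.4504,-.3551,.2003],2.001),2:([.5174,-.2009,.2596],2.005),4:([.5178,-.2013,.15],2.004),5:([.5184,-.2001,.1503],2.006)}
for i,(p,y) in E.items():
    d=pickle.load(open(f'pics/wrist{i}.pkl','rb'))
    Rc=cv2.Rodrigues(np.array(d['rvec'],float))[0];c=-Rc.T@np.array(d['tvec']).ravel()
    R=(Rn.from_euler('z',y)*Rn.from_euler('x',np.pi)).as_matrix()
    print(i,np.round(R.T@(c-p)*1e3,1),np.round(Rn.from_matrix(Rc@R).as_rotvec(degrees=True),2))
E
```

```text
0 [ 7.130e+01 -1.000e-01 -1.227e+02] [ 12.83  13.05 -89.25]
1 [  72.4   -0.8 -123.1] [ 12.91  12.9  -89.25]
2 [  72.5   -0.6 -123.1] [ 12.84  12.95 -89.27]
4 [  72.5   -0.7 -123.1] [ 12.88  12.93 -89.25]
5 [  72.5   -0.8 -123.1] [ 12.91  12.91 -89.29]
```

```bash
python3 - <<'E'
from h import *
d=pickle.load(open('pics/wrist5.pkl','rb'))
f=d['frame'].astype(float); d['frame']=np.clip(f*1.6,0,255).astype(np.uint8)
x,y=.5187,-.2
for dx in (0,.001,.002):
  X=x-.42*dx;Y=y+.907*dx
  cs=[(X,Y,.0,.055),(X,Y,.01,.055),(X,Y,.05,.036),(X,Y,.05,.0165)]
  overlay(d,cs,200,120,360,270,5,f'pics/w5_{int(dx*1000)}.png')
a=[cv2.imread(f'pics/w5_{i}.png')[:520] for i in (0,2)]
E
```

```text
(no output)
```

View pics/w5_0.png

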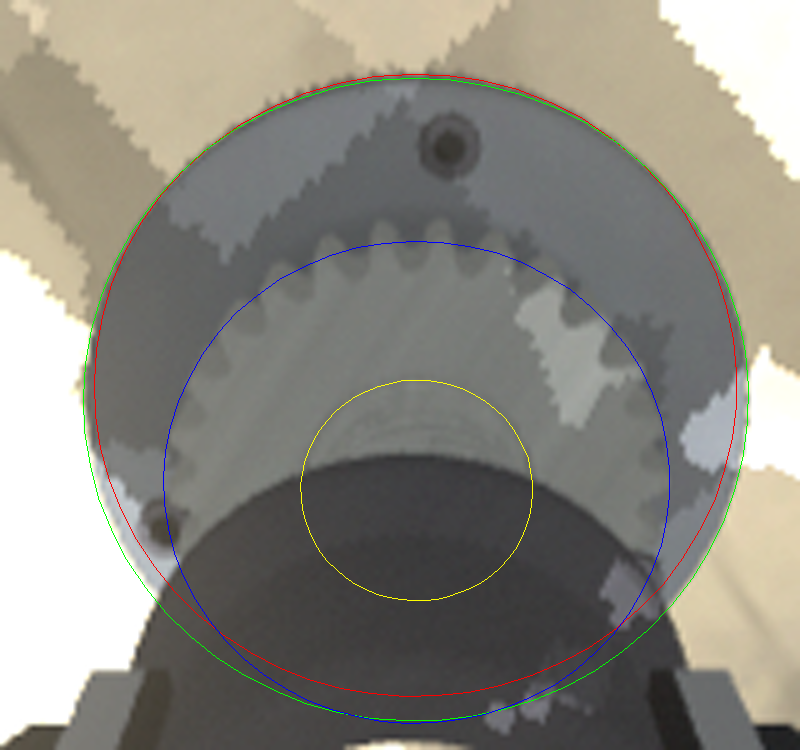

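View pics/w5_2.png

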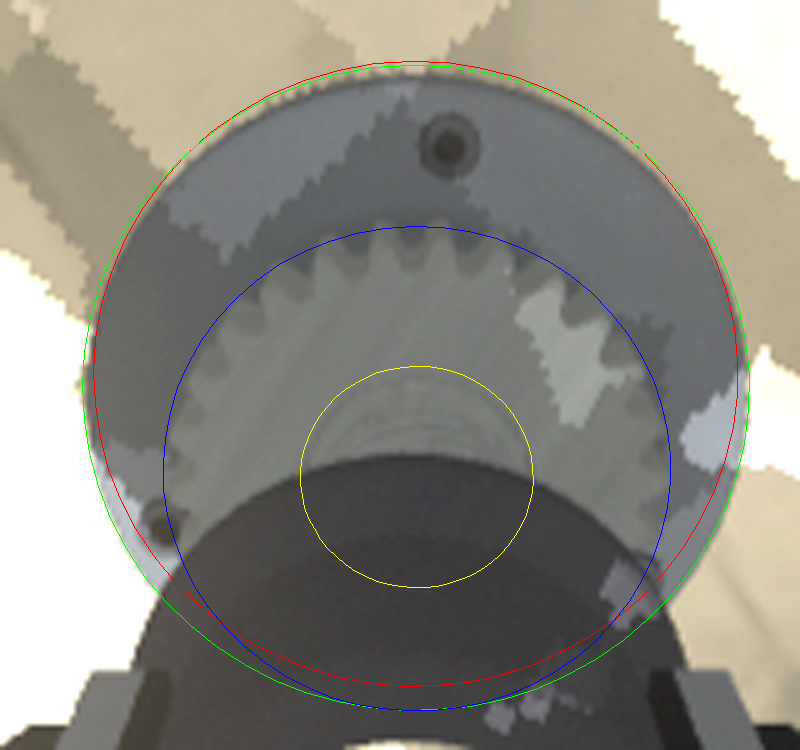

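Request:
{"fn": "drive_tool", "kwargs": {"moves": [[0.002,0.002,0.05,0,0,0],[0.002,0.002,0.1,0,0,0],[0.002,0.002,0.15,0,0,0],[0.002,0.002,0.176,0,0,0],[0.002,0.002,0.176,0,0,0],[0.002,0.002,0.176,0,0,0],[0.002,0.002,0.176,0,0,0]]}}

```text
time: 6.95
ee_pos: [0.5182, -0.1992, 0.106]
ee_rot: [-3.14, -0.001, 2.006]
ft_force: [-0.4, 1.1, -1.8]
finger_gap: 0.0438
```

```bash
python3 - <<'E'
from h import *
commit([0.002,0.002,0.176,0,0,0]); st()
E
```

```text
cmd [ 0.519  -0.1993  0.106   2.006 ]
t 6.95 pos [ 0.5182 -0.1992  0.106 ] rot [-3.140e+00 -1.000e-03  2.006e+00] F [-0.43  1.11 -1.78] M [ 0.028 -0.007  0.004] gap 0.0438 q6 -0.847
```

Request:
{"fn": "drive_tool", "kwargs": {"moves": [[0,0,0.01,0,0,0],[0,0,0.02,0,0,0],[0,0,0.028,0,0,0],[0,0,0.028,0,0,0]]}}

```text
time: 7.28
ee_pos: [0.5184, -0.1993, 0.099]
ee_rot: [-3.141, -0.0, 2.006]
ft_force: [-0.1, -0.3, -2.9]
finger_gap: 0.0439
```

```bash
python3 - <<'E'
from h import *
commit([0,0,0.028,0,0,0]); st()
E
```

```text
cmd [ 0.519  -0.1993  0.099   2.006 ]
t 7.28 pos [ 0.5184 -0.1993  0.099 ] rot [-3.141 -0.     2.006] F [-0.14 -0.27 -2.91] M [ 0.016 -0.105 -0.051] gap 0.0439 q6 -0.847
```

Request:
{"fn": "drive_tool", "kwargs": {"moves": [[0,0,0.004,0,0,0],[0,0,0.008,0,0,0],[0,0,0.012,0,0,0],[0,0,0.016,0,0,0],[0,0,0.016,0,0,0]]}}

```text
time: 7.7
ee_pos: [0.5185, -0.1993, 0.095]
ee_rot: [-3.141, -0.0, 2.006]
ft_force: [0.2, -0.1, -1.6]
finger_gap: 0.0445
```

```bash
python3 - <<'E'
from h import *
commit([0,0,0.016,0,0,0]); st()
E
```

```text
cmd [ 0.519  -0.1993  0.095   2.006 ]
t 7.7 pos [ 0.5185 -0.1993  0.095 ] rot [-3.141 -0.     2.006] F [ 0.19 -0.05 -1.57] M [-0.009 -0.139 -0.013] gap 0.0445 q6 -0.847
```

Request:
{"fn": "drive_tool", "kwargs": {"moves": [[0,0,0.004,0,0,0],[0,0,0.008,0,0,0],[0,0,0.008,0,0,0]]}}

```text
time: 7.95
ee_pos: [0.5185, -0.1993, 0.093]
ee_rot: [-3.141, -0.0, 2.006]
ft_force: [-0.1, 0.1, -1.5]
finger_gap: 0.0438
```

Request:
{"fn": "drive_tool", "kwargs": {"moves": [[0,0,0.004,0,0,0],[0,0,0.004,0,0,0],[0,0,0.008,0,0,0],[0,0,0.008,0,0,0]]}}

```text
time: 8.28
ee_pos: [0.5185, -0.1993, 0.0911]
ee_rot: [-3.141, -0.0, 2.006]
ft_force: [0.2, -0.1, -2.4]
finger_gap: 0.0439
```

Request:
{"fn": "drive_tool", "kwargs": {"moves": [[0,0,0.004,0,0,0],[0,0,0.004,0,0,0],[0,0,0.008,0,0,0],[0,0,0.008,0,0,0]]}}

```text
time: 8.62
ee_pos: [0.5188, -0.1995, 0.0904]
ee_rot: [3.142, 0.0, 2.006]
ft_force: [-1.7, 1.8, 5.3]
finger_gap: 0.0437
```

Request:
{"fn": "drive_tool", "kwargs": {"moves": [[0,0,-0.001,0,0,-0.02],[0,0,-0.002,0,0,-0.04],[0,0,-0.003,0,0,-0.06],[0,0,-0.004,0,0,-0.08]]}}

```text
time: 8.95
ee_pos: [0.5191, -0.1994, 0.0913]
ee_rot: [3.141, 0.001, 2.26]
ft_force: [-1.1, 1.3, 3.6]
finger_gap: 0.0442
```

```bash
python3 - <<'E'
from h import *
commit([0,0,0.024,0,0,0]);commit([0,0,-0.004,0,0,-.08]); st()
E
```

```text
cmd [ 0.519  -0.1993  0.089   2.006 ]
cmd [ 0.519  -0.1993  0.09    2.2574]
t 8.95 pos [ 0.5191 -0.1994  0.0913] rot [3.141e+00 1.000e-03 2.260e+00] F [-1.09  1.25  3.58] M [ 0.189  0.267 -0.076] gap 0.0442 q6 -1.101
```

Request:
{"fn": "drive_tool", "kwargs": {"moves": [[0,0,-0.001,0,0,-0.02],[0,0,-0.002,0,0,-0.04],[0,0,-0.003,0,0,-0.06],[0,0,-0.004,0,0,-0.08]]}}

```text
time: 9.28
ee_pos: [0.519, -0.1995, 0.0922]
ee_rot: [3.141, 0.001, 2.511]
ft_force: [-1.0, 0.0, 3.7]
finger_gap: 0.0439
```

```bash
python3 - <<'E'
from h import *
commit([0,0,-0.004,0,0,-.08]); st()
E
```

```text
cmd [ 0.519  -0.1993  0.091   2.5087]
t 9.28 pos [ 0.519  -0.1995  0.0922] rot [3.141e+00 1.000e-03 2.511e+00] F [-1.05  0.03  3.73] M [ 0.075  0.245 -0.058] gap 0.0439 q6 -1.352
```

Request:
{"fn": "drive_tool", "kwargs": {"moves": [[0,0,-0.001,0,0,-0.02],[0,0,-0.002,0,0,-0.04],[0,0,-0.003,0,0,-0.06],[0,0,-0.004,0,0,-0.08]]}}

```text
time: 9.62
ee_pos: [0.5193, -0.1996, 0.0929]
ee_rot: [3.142, 0.002, 2.763]
ft_force: [1.1, 0.0, -0.8]
finger_gap: 0.0442
```

```bash
python3 - <<'E'
from h import *
commit([0,0,-0.004,0,0,-.08]); st()
E
```

```text
cmd [ 0.519  -0.1993  0.092   2.76  ]
t 9.62 pos [ 0.5193 -0.1996  0.0929] rot [3.142e+00 2.000e-03 2.763e+00] F [ 1.06  0.03 -0.81] M [-0.025 -0.109  0.041] gap 0.0442 q6 -1.604
```

Request:
{"fn": "drive_tool", "kwargs": {"moves": [[0,0,0.002,0,0,0],[0,0,0.004,0,0,0],[0,0,0.006,0,0,0],[0,0,0.006,0,0,0]]}}

```text
time: 9.95
ee_pos: [0.5188, -0.1996, 0.0909]
ee_rot: [-3.141, 0.001, 2.759]
ft_force: [1.0, -1.4, -0.5]
finger_gap: 0.0439
```

```bash
python3 - <<'E'
from h import *
commit([0,0,0.006,0,0,0]); st()
E
```

```text
cmd [ 0.519  -0.1993  0.0905  2.76  ]
t 9.95 pos [ 0.5188 -0.1996  0.0909] rot [-3.141e+00  1.000e-03  2.759e+00] F [ 0.97 -1.37 -0.55] M [-0.129 -0.006 -0.01 ] gap 0.0439 q6 -1.6
```

Drop felt: the support vanished around yaw 2.7. I'll follow it down.

Request:
{"fn": "drive_tool", "kwargs": {"moves": [[0,0,0.003,0,0,0],[0,0,0.006,0,0,0],[0,0,0.009,0,0,0],[0,0,0.012,0,0,0],[0,0,0.012,0,0,0]]}}

```text
time: 10.37
ee_pos: [0.5183, -0.1992, 0.0875]
ee_rot: [3.141, -0.001, 2.76]
ft_force: [1.0, 0.4, -1.9]
finger_gap: 0.0437
```

```bash
python3 - <<'E'
from h import *
commit([0,0,0.012,0,0,0]); st()
E
```

```text
cmd [ 0.519  -0.1993  0.0875  2.76  ]
t 10.37 pos [ 0.5183 -0.1992  0.0875] rot [ 3.141e+00 -1.000e-03  2.760e+00] F [ 1.04  0.37 -1.91] M [-0.006  0.071 -0.029] gap 0.0437 q6 -1.601
```

Request:
{"fn": "drive_tool", "kwargs": {"moves": [[0,0,0.002,0,0,0],[0,0,0.004,0,0,0],[0,0,0.004,0,0,0],[0,0,0.004,0,0,0]]}}

```text
time: 10.7
ee_pos: [0.5185, -0.1993, 0.0872]
ee_rot: [3.141, -0.0, 2.76]
ft_force: [-3.6, 1.5, 4.5]
finger_gap: 0.044
```

```bash
python3 - <<'E'
from h import *
commit([0,0,0.004,0,0,0]); st()
E
```

```text
cmd [ 0.519  -0.1993  0.0865  2.76  ]
t 10.7 pos [ 0.5185 -0.1993  0.0872] rot [ 3.141 -0.     2.76 ] F [-3.64  1.48  4.47] M [ 0.253  0.407 -0.002] gap 0.044 q6 -1.601
```

Request:
{"fn": "drive_tool", "kwargs": {"moves": [[0,0,0.0005,0,0,0.02],[0,0,0.0014,0,0,0.04],[0,0,0.0024,0,0,0.06],[0,0,0.0034,0,0,0.08],[0,0,0.0044,0,0,0.1],[0,0,0.0054,0,0,0.12]]}}

```text
time: 11.2
ee_pos: [0.5196, -0.2, 0.086]
ee_rot: [3.141, 0.002, 2.38]
ft_force: [-0.2, -0.4, 2.5]
finger_gap: 0.0438
```

```bash
python3 - <<'E'
from h import *
commit([0,0,0.0054,0,0,0.12]); st()
E
```

```text
cmd [ 0.519  -0.1993  0.0851  2.383 ]
t 11.2 pos [ 0.5196 -0.2     0.086 ] rot [3.141e+00 2.000e-03 2.380e+00] F [-0.21 -0.42  2.47] M [-0.154  0.024 -0.018] gap 0.0438 q6 -1.221
```

Request:
{"fn": "drive_tool", "kwargs": {"moves": [[0,0,0.0014,0,0,0.03],[0,0,0.0029,0,0,0.06],[0,0,0.0043,0,0,0.09],[0,0,0.0058,0,0,0.12],[0,0,0.0072,0,0,0.15],[0,0,0.0086,0,0,0.18]]}}

```text
time: 11.7
ee_pos: [0.5193, -0.1999, 0.0837]
ee_rot: [3.14, 0.001, 1.813]
ft_force: [0.4, -0.6, 2.8]
finger_gap: 0.0441
```

```bash
python3 - <<'E'
from h import *
commit([0,0,0.0086,0,0,0.18]); st()
E
```

```text
cmd [ 0.519  -0.1993  0.083   1.8175]
t 11.7 pos [ 0.5193 -0.1999  0.0837] rot [3.140e+00 1.000e-03 1.813e+00] F [ 0.39 -0.61  2.77] M [-0.013  0.068  0.023] gap 0.0441 q6 -0.654
```

Request:
{"fn": "drive_tool", "kwargs": {"moves": [[0,0,0.0014,0,0,0.03],[0,0,0.0029,0,0,0.06],[0,0,0.0043,0,0,0.09],[0,0,0.0058,0,0,0.12],[0,0,0.0072,0,0,0.15],[0,0,0.0086,0,0,0.18],[0,0,0.01,0,0,0.21],[0,0,0.0115,0,0,0.24]]}}

```text
time: 12.37
ee_pos: [0.5193, -0.1995, 0.0808]
ee_rot: [3.14, -0.0, 1.059]
ft_force: [-1.2, 0.2, 2.1]
finger_gap: 0.0442
```

```bash
python3 - <<'E'
from h import *
commit([0,0,0.0115,0,0,0.24]); st()
E
```

```text
cmd [ 0.519  -0.1993  0.0801  1.0636]
t 12.37 pos [ 0.5193 -0.1995  0.0808] rot [ 3.14  -0.     1.059] F [-1.17  0.23  2.09] M [0.224 0.07  0.042] gap 0.0442 q6 0.1
```

Request:
{"fn": "drive_tool", "kwargs": {"moves": [[0,0,0.0014,0,0,0.03],[0,0,0.0029,0,0,0.06],[0,0,0.0043,0,0,0.09],[0,0,0.0058,0,0,0.12],[0,0,0.0072,0,0,0.15]]}}

```text
time: 12.78
ee_pos: [0.5195, -0.1995, 0.079]
ee_rot: [3.14, -0.001, 0.587]
ft_force: [1.2, 0.2, 2.7]
finger_gap: 0.0444
```

```bash
python3 - <<'E'
from h import *
commit([0,0,0.0072,0,0,0.15]); st()
E
```

```text
cmd [ 0.519  -0.1993  0.0783  0.5923]
t 12.78 pos [ 0.5195 -0.1995  0.079 ] rot [ 3.14e+00 -1.00e-03  5.87e-01] F [1.19 0.15 2.71] M [ 0.194 -0.014  0.056] gap 0.0444 q6 0.571
```

Request:
{"fn": "drive_tool", "kwargs": {"moves": [[0,0,0.0008,0,0,0.016],[0,0,0.0015,0,0,0.032],[0,0,0.002,0,0,0.048],[0,0,0.0025,0,0,0.064]]}}

```text
time: 13.12
ee_pos: [0.5196, -0.1997, 0.0784]
ee_rot: [3.14, -0.002, 0.389]
ft_force: [-0.7, -1.5, 1.4]
finger_gap: 0.0441
```

```bash
python3 - <<'E'
from h import *
commit([0,0,0.0025,0,0,0.064]); st()
E
```

```text
cmd [ 0.519  -0.1993  0.0777  0.3913]
t 13.12 pos [ 0.5196 -0.1997  0.0784] rot [ 3.14e+00 -2.00e-03  3.89e-01] F [-0.68 -1.53  1.4 ] M [-0.191  0.015  0.049] gap 0.0441 q6 0.77
```

Request:
{"fn": "drive_tool", "kwargs": {"moves": [[0,0,0.0005,0,0,0.016],[0,0,0.001,0,0,0.032],[0,0,0.001,0,0,0.048],[0,0,0.001,0,0,0.064]]}}

```text
time: 13.45
ee_pos: [0.5195, -0.2001, 0.0784]
ee_rot: [3.14, -0.002, 0.188]
ft_force: [-0.8, -1.0, 3.1]
finger_gap: 0.0443
```

```bash
python3 - <<'E'
from h import *
commit([0,0,0.001,0,0,0.064]); st()
E
```

```text
cmd [ 0.519  -0.1993  0.0774  0.1902]
t 13.45 pos [ 0.5195 -0.2001  0.0784] rot [ 3.14e+00 -2.00e-03  1.88e-01] F [-0.81 -0.97  3.11] M [-0.096  0.177  0.092] gap 0.0443 q6 0.971
```

Request:
{"fn": "drive_tool", "kwargs": {"moves": [[0,0,0,0,0,0.01],[0,0,0,0,0,0.02],[0,0,0,0,0,0.03],[0,0,0,0,0,0.03]]}}

```text
time: 13.78
ee_pos: [0.5196, -0.2, 0.0784]
ee_rot: [3.14, -0.002, 0.095]
ft_force: [0.7, -1.0, 2.7]
finger_gap: 0.0441
```

```bash
python3 - <<'E'
from h import *
commit([0,0,0,0,0,0.03]); st()
E
```

```text
cmd [ 0.519  -0.1993  0.0774  0.0959]
t 13.78 pos [ 0.5196 -0.2     0.0784] rot [ 3.14e+00 -2.00e-03  9.50e-02] F [ 0.73 -1.02  2.73] M [-0.073  0.025 -0.087] gap 0.0441 q6 1.064
```

Request:
{"fn": "drive_tool", "kwargs": {"moves": [[0,0,0,0,0,0.01],[0,0,0,0,0,0.02],[0,0,0,0,0,0.02]]}}

```text
time: 14.03
ee_pos: [0.52, -0.1998, 0.0784]
ee_rot: [3.14, -0.003, 0.033]
ft_force: [2.3, -1.0, 1.4]
finger_gap: 0.0441
```

```bash
python3 - <<'E'
from h import *
commit([0,0,0,0,0,0.02]); st()
E
```

```text
cmd [ 0.519  -0.1993  0.0774  0.0331]
t 14.03 pos [ 0.52   -0.1998  0.0784] rot [ 3.14e+00 -3.00e-03  3.30e-02] F [ 2.32 -1.03  1.42] M [-0.049 -0.223  0.028] gap 0.0441 q6 1.126
```

Request:
{"fn": "drive_tool", "kwargs": {"moves": [[0,0,0,0,0,0.008],[0,0,0,0,0,0.016],[0,0,0,0,0,0.016]]}}

```text
time: 14.28
ee_pos: [0.5201, -0.1998, 0.0784]
ee_rot: [3.14, -0.003, -0.015]
ft_force: [4.0, -0.8, 0.6]
finger_gap: 0.0444
```

```bash
python3 - <<'E'
from h import *
commit([0,0,0,0,0,0.016]); st()
E
```

```text
cmd [ 0.519  -0.1993  0.0774 -0.0172]
t 14.28 pos [ 0.5201 -0.1998  0.0784] rot [ 3.14e+00 -3.00e-03 -1.50e-02] F [ 4.03 -0.84  0.55] M [-0.041 -0.468  0.455] gap 0.0444 q6 1.175
```

Request:
{"fn": "drive_tool", "kwargs": {"moves": [[0,0,0,0,0,0]]}}

```text
time: 14.37
ee_pos: [0.5201, -0.1998, 0.0784]
ee_rot: [3.14, -0.003, -0.015]
ft_force: [5.8, -2.0, 0.8]
finger_gap: 0.0439
```

```bash
python3 - <<'E'
from h import *
st()
E
```

```text
t 14.37 pos [ 0.5201 -0.1998  0.0784] rot [ 3.14e+00 -3.00e-03 -1.50e-02] F [ 5.8  -2.04  0.77] M [-0.117 -0.664  0.472] gap 0.0439 q6 1.174
```

Request:
{"fn": "drive_tool", "kwargs": {"moves": [[0,0,0,0,0,0],[0,0,0,0,0,0],[0,0,0,0,0,0],[0,0,0,0,0,0],[0,0,0,0,0,0],[0,0,0,0,0,0],[0,0,0,0,0,0]], "hand": 1}}

```text
time: 14.95
ee_pos: [0.5184, -0.1994, 0.0776]
ee_rot: [-3.141, 0.0, -0.017]
ft_force: [-0.5, 0.3, -0.1]
finger_gap: 0.0856
```

```bash
python3 - <<'E'
from h import *
from cell import optics
st()
d=optics.get_image('wrist'); cv2.imwrite('pics/wrist6.png',d['frame'][:,:,::-1])
E
```

```text
t 14.95 pos [ 0.5184 -0.1994  0.0776] rot [-3.141  0.    -0.017] F [-0.53  0.32 -0.08] M [-0.014 -0.014 -0.006] gap 0.0856 q6 1.176
```

View pics/wrist6.png

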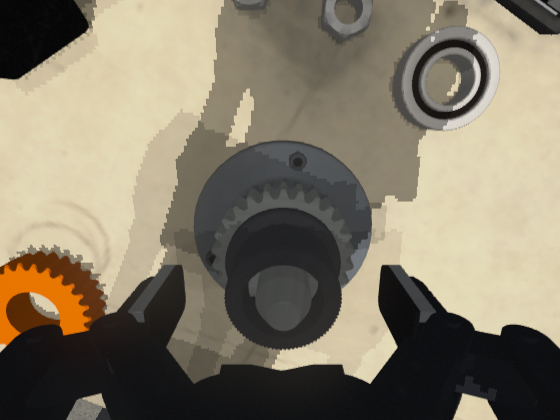

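Request:
{"fn": "drive_tool", "kwargs": {"moves": [[0,0,-0.1,0,0,0],[0,0,-0.2,0,0,0],[0,0,-0.3,0,0,0],[0,0,-0.45,0,0,0],[0,0,-0.6,0,0,0],[0,0,-0.6,0,0,0],[0,0,-0.6,0,0,0],[0,0,-0.6,0,0,0]]}}

```text
time: 15.67
ee_pos: [0.5185, -0.1993, 0.2278]
ee_rot: [3.141, -0.0, -0.017]
ft_force: [-0.4, -0.4, -1.2]
finger_gap: 0.0856
```

```bash
python3 - <<'E'
from h import *
from cell import optics
commit([0,0,-.6,0,0,0]);st()
x,y=.5187,-.1998
cs=[(x,y,.05,.028),(x,y,.088,.023),(x,y,.098,.006),(x,y,.05,.036)]
d=optics.get_image('scene');crop(d,240,180,400,310,5,'pics/s7.png');overlay(d,cs,280,200,350,280,8,'pics/s7o.png')
d=optics.get_image('wrist');overlay(d,cs,200,110,360,270,5,'pics/w7.png')
E
```

```text
cmd [ 0.519  -0.1993  0.2274 -0.0172]
t 15.67 pos [ 0.5185 -0.1993  0.2278] rot [ 3.141 -0.    -0.017] F [-0.39 -0.38 -1.22] M [ 0.002  0.019 -0.025] gap 0.0856 q6 1.176
```

View pics/s7.png

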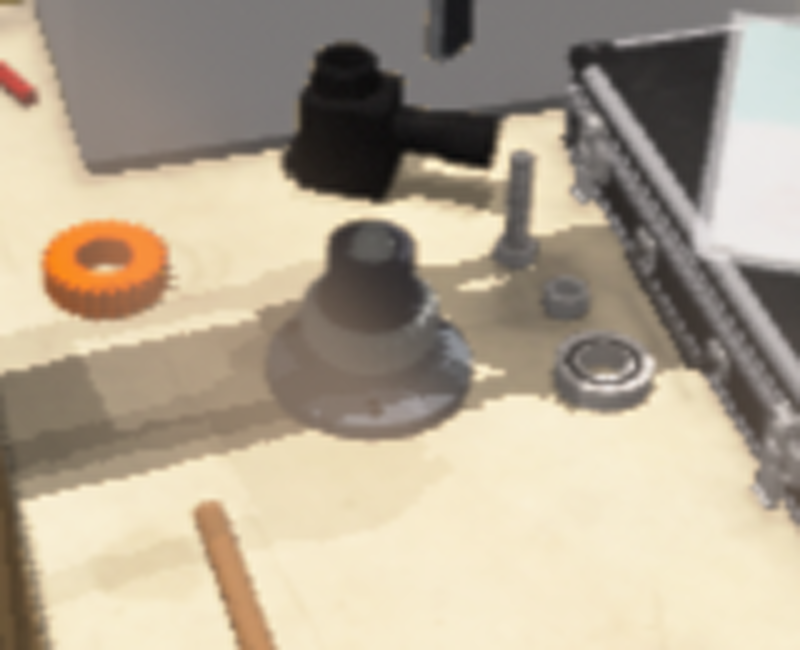

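View pics/w7.png

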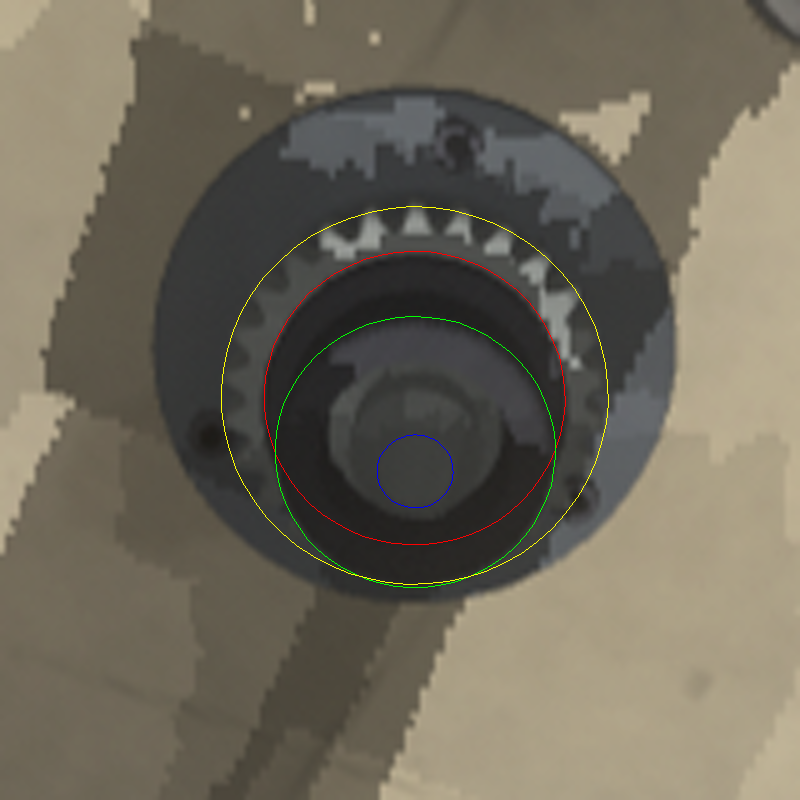

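View pics/s7o.png

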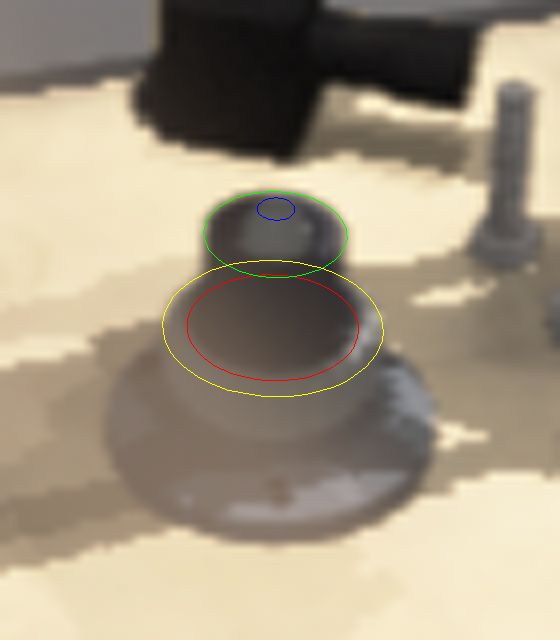

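```bash
python3 -c "
from cell import job; print(job.job_done())
from h import st; st()"
```

```text
the job is handed in; nothing more can be done
None
the job is handed in; nothing more can be done
```

The black nut is threaded down on the arbor and snugged onto the gear. I handed the job in at about 15.8 s of the 54 s allowed, with the gripper open and 0.15 m above the working height.

- **Thread start:** I stood the nut on the post, where it landed with its underside about 62 mm above the bench. Turning it backward about 0.7 rad under a press of about 6 N, it climbed to about 64.5 mm. The support then vanished, and it dropped to about 59 mm.
- **Run down:** It went forward with no forcing and met the gear after about 2.35 rad, with its underside at 50 mm. Another 0.4 rad or so took up the play.
- **Tightening:** The torque then rose sharply, and the wrist read 0.455 and then 0.47 N m when I stopped. That is slightly above the 0.2 to 0.4 N m snug range. The torque readings had shown up to about 0.09 N m of noise, and there was a side load of about 6 N.
- **Last checks:** After release, the wrist and scene pictures matched a model of the nut seated flush on the gear. In the last scene view the bolt, hex nut, bearing and orange gear looked undisturbed. Only part of the brush handle was in that view.

I did not grip the nut again to test that it stayed tight. I relied on the sharp rise in torque and on the nut standing still in the pictures.

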